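# Lock the tube carrier and pick it up

## Task

Get the round tube carrier ready to be carried away: slide the flanged keeper ring over the carrier's upright post, lower it without dropping it until it lies flat on all the tube caps, and let go of it. Then take the carrier by the bare top of its post, lift it straight up until its foot is about 10 cm above the bench, and finish while holding it there, steady and level, with the keeper still in place. Do not tip the tubes, and leave the dishes, the bottle and the wire rack where they are.

Things in the scene. Friction and masses are not known exactly. Their poses are not given: they have to be found in the camera images.
- carrier: Loose round metal tube carrier, 0.36 to 0.54 kg, standing on the bench: foot disc 92 mm across, 8 mm thick; guide disc 88 mm across, 55 to 59 mm up; central upright post; six tubes fixed in it at 32 mm from the post's axis, with white caps 16 mm across whose flat tops are 92 mm above the foot's underside. Origin: centre of the foot's underside; z up along the post.
- post_top (a point): Centre of the top end of the carrier's post, 158 mm above the carrier's underside. The steel post is 16 mm in diameter, its last 5 mm tapering to 11 mm. With the keeper seated, the top of its hub is 122 mm above the foot's underside and 36 mm of the post stand bare above it.
- keeper: Loose dark steel keeper ring, 0.10 to 0.14 kg, lying flat on the bench, hub up: a flat round flange 88 mm across and 4 mm thick; from its middle a round hub 32 mm across, to grip it by, rises to 30 mm above the underside; a round bore 19.6 mm in diameter goes right through. Origin: centre of the underside; z up along the bore. Seated, its underside is 92 mm above the carrier's.
- dishes: Bystander: a stack of five covered culture dishes, 90 mm across and 75 mm tall, loose on the far part of the bench. Origin: centre of the underside.
- bottle: Bystander: amber bottle 60 mm across and 150 mm tall, loose, standing to the robot's right. Origin: centre of the underside.
- rack: Bystander: white wire rack, about 66 by 206 mm, with four capped tubes reaching 99 mm up, loose, standing to the robot's left. Origin: centre of its underside; its long side runs along its y.
Things that resemble listed ones, but are neither listed nor needed, are in the scene too. Of the things that look like the keeper, the smallest one is meant.

How it is judged:
By the outcome, as a careful person would: the job done as asked, in the order asked, and still so for the second after the job is handed in, while the arm keeps its last pose, push and grip.
It also fails if it takes over 64 s, if anything falls off the work surface, if the arm or the gripper's body presses on something with over 40 N, if the wrist force passes 120 N, or if a joint passes its speed limit or range.

## Robot

A 7-joint arm with a two-finger parallel gripper is mounted at the origin on the work surface. World frame = base frame: x ahead of the robot, y to its left, z up, the work surface at z = 0. Lengths are in m, angles in rad, forces in N, time in s.
With the tool pointing down it reaches from about 0.425 to 0.8 m from the base axis. Payload 8.3 kg.
Tool frame: the origin (TCP) lies between the finger pads, 19 mm behind the fingertips; this is the grasp point; z points along the fingers, y is the line along which they close (so a half turn about z gives the same grasp; the last joint's range is limited). The gripper opens to 85 mm and grips with 20 to 120 N. Pads are 22 mm wide; open, the fingers measure 114 mm over their backs; the gripper's body (76 mm by 85 mm) begins 54 mm behind the grasp point. The pads swing forward as they close: fully open they stand 13 mm farther back than shut.
Start: joints at [1.286, 0.383, 0.016, 1.37, -0.006, 1.388, -0.046], TCP at [0.138, -0.61, 0.25] pointing down, gripper open.
Joint ranges: [-2.95, 2.95], [-0.25, 2.06], [-1.52, 1.56], [0.18, 2.33], [-1.44, 4.58], [0.02, 2.06], [-3.01, 3.01]. Speed limits (rad/s): [2.39, 2.39, 3.01, 3.01, 3.14, 3.14, 3.14].

## Interface

Orientations are given as [roll, pitch, yaw] about the fixed x, y, z axes, in that order (R = Rz(yaw) Ry(pitch) Rx(roll)).
In Python, from plant import ctrl gives the robot as it stands.
- The arm moves only by the tool drive_tool, never from a script. Its argument "rows" is a list of rows, each a list of 3 entries, a list of its own where there are three numbers: the shift along the world's x, y, z in m, then the turn, a rotation vector about the world's x, y, z in degrees, then the closure, from 0 (fully open) to 1 (shut). A call has 1 to 20 rows; each row shifts and turns the commanded pose from where the row before left it; what a row does not reach is not made up. A row lasts 1/10 s, in which the tool goes at most 50 mm and 8.59 degrees, less where a joint would pass 70% of its speed; a pose out of reach is approached as far as the arm can. A call with a gripper value outside its range is refused whole. The fingers move at their own pace and stop on an object; the grip force is fixed at half the most. Time passes only in rows, so rows that do not move let the fingers close. It gives the time, the measured TCP pose, the force, the opening and the grip force at its end, in the units of the state.
- ctrl.get_obs(): the state, without advancing time (a new reading comes with each control period).
- ctrl.read_camera(name): name is "side" or "top"; returns a dict with "frame" (384x512x3 uint8, red, green, blue), "depth" (384x512 float32, m along the optical axis (not along the pixel's ray), 0 where there is no reading), "vfov" (degrees; the focal length in pixels is half the picture's height over the tangent of half this angle, whatever the lens; pixels are square), "cx", "cy" (the principal point, pixels), "cam_to_world" (4x4, takes a point from camera to world coordinates). Camera axes: x right, y down, z forward; pixel columns grow to the right and rows downward; lengths in m; the calibration is good to about 2 mm. A picture is of the moment at which its call begins.
- ctrl.sign_off(): hands the job in; it is judged then, once.
The state is a dict: "t": time; "joint_positions": joint angles; "dq": joint speeds; "joint_torque": joint torques, N m; "tool_pos": TCP position; "tcp_rot": TCP orientation; "ft_force": force on the tool from outside, world axes, zero at the start; "ft_torque": the same for the moment, N m; "gripper_width": opening from 0.0 (shut) to 1.0 (fully open); "gripper_force": force on a finger pad.
Only numpy, scipy, OpenCV 4.12 (cv2) and the standard library are available. Lean on these libraries where they do the work, as an engineer would, in place of code of your own. Each camera call takes 0.05 s, during which the arm holds its last target. There are 200 camera calls.

## Working session

There is one attempt and no reset: what is moved stays moved. The work goes in short steps, Python scripts to look and compute and a tool call to move; the robot and the scene stay as the last step left them, time stands still between calls to the robot, and variables do not carry over. Pictures are saved under pics/ and viewed, at most 10 in all, crops included, and the job is handed in when it is done.

Besides the shell and the picture viewer there is one more tool, called after "Emit:" by a JSON object that holds its "api" and its "payload". drive_tool: Moves the arm, as the interface text tells. Its arguments: {"type":"object","properties":{"rows":{"type":"array","items":{"type":"array"}}},"required":["rows"]}

```bash
ls; mkdir -p pics; cat > h.py <<'E'
import numpy as np, cv2
from plant import ctrl
def cam(n):
    c=ctrl.read_camera(n); c['f']=c['frame'].shape[0]/2/np.tan(np.radians(c['vfov'])/2); return c
def pts(c):
    d=c['depth']; v,u=np.mgrid[:d.shape[0],:d.shape[1]]
    P=np.stack([(u-c['cx'])/c['f']*d,(v-c['cy'])/c['f']*d,d],-1)
    T=np.array(c['cam_to_world']); return P@T[:3,:3].T+T[:3,3]
def ray(c,u,v,z):
    T=np.array(c['cam_to_world']); r=T[:3,:3]@np.array([(u-c['cx'])/c['f'],(v-c['cy'])/c['f'],1]); o=T[:3,3]
    return o+r*(z-o[2])/r[2]
def save(c,n): cv2.imwrite('pics/'+n,c['frame'][...,::-1])
E
python3 - <<'E'
from h import *
for n in('side','top'):
    c=cam(n); save(c,n+'0.png'); np.savez(n+'0.npz',**{k:np.array(v) for k,v in c.items()})
    print(n,c['vfov'],c['cx'],c['cy'],np.round(c['cam_to_world'],3).tolist())
o=ctrl.get_obs(); print(o)
E
```

```text
pics
side 50.97449558404398 265.9384389258299 188.13125952471825 [[0.979, -0.136, 0.152, 0.445], [-0.203, -0.687, 0.698, -0.741], [0.009, -0.714, -0.7, 0.862], [0.0, 0.0, 0.0, 1.0]]
top 56.24041484578782 250.7636891453964 186.80187896696583 [[0.021, -0.989, 0.145, 0.408], [-1.0, -0.024, -0.02, 0.013], [0.023, -0.144, -0.989, 1.385], [0.0, 0.0, 0.0, 1.0]]
{'t': 0.1, 'joint_positions': array([ 1.28610494,  0.38418265,  0.01636134,  1.3710514 , -0.0062836 ,
        1.38817459, -0.046492  ]), 'dq': array([ 5.84505522e-04, -8.52349072e-04,  1.11699325e-03, -7.93995140e-04,
        6.40417716e-04, -1.24760385e-03, -2.16666468e-05]), 'joint_torque': array([ 2.91029151e-03, -6.29129076e+01,  8.47403705e-01, -3.72756529e+01,
        1.68771803e-02,  1.04810356e-02,  3.95696190e-05]), 'tool_pos': array([ 0.13743497, -0.60927804,  0.24905985]), 'tcp_rot': array([-3.13982649e+00,  3.70590550e-05,  2.21878504e-01]), 'ft_force': array([0.14134846, 0.04614169, 0.12551378]), 'ft_torque': array([ 0.02691077,  0.01935989, -0.013741  ]), 'gripper_force': 0.0, 'gripper_width': 0.996101714991496}
```

View pics/side0.png

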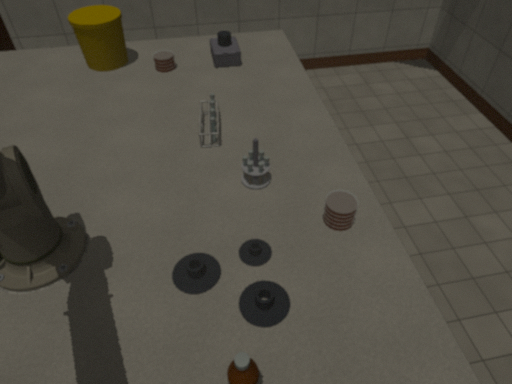

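View pics/top0.png

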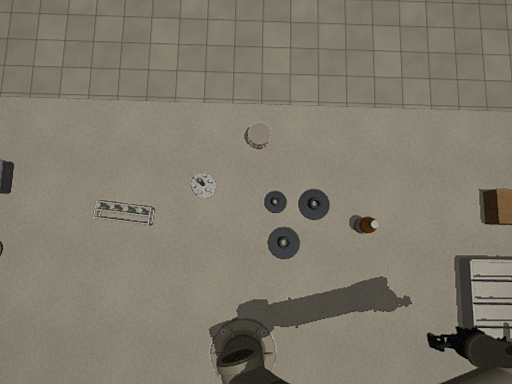

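Side view: there are three keeper-like rings, at (255,251), (197,271) and (264,302). In the top view they are at (275,202), (283,242) and (314,204). The smallest is side (255,251) / top (275,202). The carrier is at side (256,165) / top (203,185), the dishes at side (340,210), the rack at side (209,125) and the bottle at side (243,370).

```bash
cat >> h.py <<'E'
def load(n):
    z=np.load(n+'0.npz'); c={k:z[k] for k in z}; return c
def dark_discs(c,thr=75):
    f=c['frame'].astype(int); P=pts(c)
    m=((f.max(2)<thr)&(P[...,2]<0.015)&(P[...,2]>-.02)).astype(np.uint8); 
    return m
def circ(c,cnt,z):
    q=np.array([ray(c,u,v,z)[:2] for u,v in cnt.reshape(-1,2)],np.float32)
    A=np.c_[2*q,np.ones(len(q))]; s=np.linalg.lstsq(A,(q**2).sum(1),rcond=None)[0]
    return s[:2],np.sqrt(s[2]+s[:2]@s[:2])
E
python3 - <<'E'
from h import *
for n,seeds,car in(('side',[(255,251),(197,271),(264,302)],(256,165)),('top',[(275,202),(283,242),(314,204)],(203,185))):
    c=load(n); f=c['frame'].astype(int); P=pts(c)
    g=f.max(2); print(n,'bench',g[seeds[0][1]+0,seeds[0][0]-35], 'flange',g[seeds[0][1],seeds[0][0]-8:seeds[0][0]+9])
    for u,v in seeds:
        w=50 if n=='side' else 26
        w=w if (u,v)!=seeds[0] else w*0.45 if n=='side' else 15
        w=int(w); m=np.zeros(g.shape,np.uint8); r=(slice(v-w,v+w),slice(u-w,u+w)); m[r]=(g[r]<80)
        cs=max(cv2.findContours(m,cv2.RETR_EXTERNAL,cv2.CHAIN_APPROX_NONE)[0],key=cv2.contourArea)
        print((u,v),circ(c,cs,0.004),cv2.boundingRect(cs))
        Q=P[r].reshape(-1,3); Q=Q[(Q[:,2]>.02)&(Q[:,2]<.06)]; print(' hub pts',len(Q),Q.mean(0).round(4) if len(Q) else '',Q[:,2].max() if len(Q) else '')
    u,v=car; Q=P[v-40:v+40,u-40:u+40].reshape(-1,3)
    for lo,hi in((.085,.097),(.105,.15),(.15,.165)):
        q=Q[(Q[:,2]>lo)&(Q[:,2]<hi)]; print(lo,len(q),q.mean(0).round(4) if len(q) else '',np.ptp(q,0).round(3) if len(q) else '')
    cr=c['frame']
    x=cr[120:330,150:360] if n=='side' else cr[150:270,170:340]
    cv2.imwrite(f'pics/{n}_crop.png',cv2.resize(x[...,::-1],None,fx=2.8 if n=='side' else 4,fy=2.8 if n=='side' else 4,interpolation=cv2.INTER_CUBIC))
E
```

```text
side bench 92 flange [37 34 33 34 27 31 30 34 31 32 31 26 28 26 33 38 40]
(255, 251) (array([ 0.55342845, -0.11390571]), np.float64(0.043711578686203616)) (238, 238, 34, 29)
 hub pts 88 [ 0.5527 -0.1146  0.0264] 0.03120932085243744
(197, 271) (array([ 0.39861588, -0.14679053]), np.float64(0.06113707564352812)) (172, 252, 50, 43)
 hub pts 255 [ 0.3974 -0.1495  0.0344] 0.042909898715294825
(264, 302) (array([ 0.54796767, -0.26275612]), np.float64(0.06081555755118727)) (238, 280, 53, 48)
 hub pts 288 [ 0.547  -0.2624  0.0348] 0.04430064023806035
0.085 135 [0.6073 0.1611 0.0894] [0.078 0.079 0.012]
0.105 69 [0.6056 0.1582 0.1292] [0.014 0.014 0.044]
0.15 17 [0.6062 0.1605 0.1544] [0.014 0.011 0.005]
top bench 144 flange [ 60  59  65  36  16  44  73 143 162 105  67  44  58  60  63  60  59]
(275, 202) (array([ 0.55445056, -0.11027605]), np.float64(0.0408847783673989)) (265, 191, 22, 22)
 hub pts 35 [ 0.5559 -0.1101  0.0294] 0.036875669435127545
(283, 242) (array([ 0.39827673, -0.14361145]), np.float64(0.05811852623423276)) (268, 227, 32, 32)
 hub pts 78 [ 0.3999 -0.1427  0.0401] 0.04755479219037695
(314, 204) (array([ 0.54867006, -0.25958716]), np.float64(0.05805023703961951)) (298, 189, 31, 31)
 hub pts 81 [ 0.5494 -0.2578  0.0389] 0.049051141931807374
0.085 96 [0.6087 0.1657 0.0915] [0.077 0.076 0.012]
0.105 10 [0.6046 0.1624 0.1286] [0.008 0.01  0.038]
0.15 16 [0.6087 0.1652 0.1573] [0.011 0.011 0.012]
```

View pics/side_crop.png

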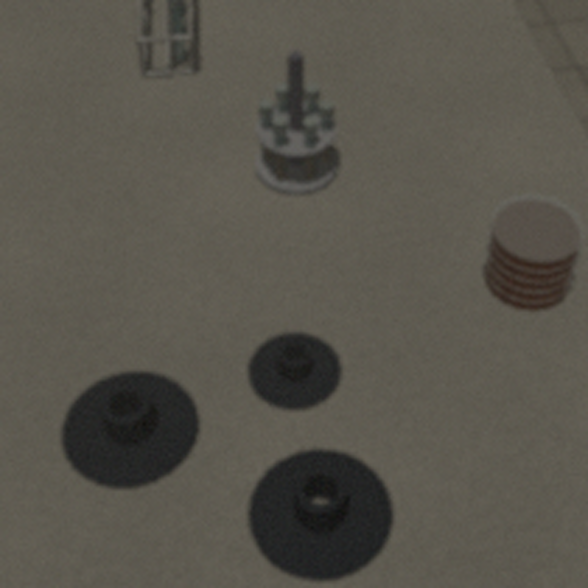

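View pics/top_crop.png

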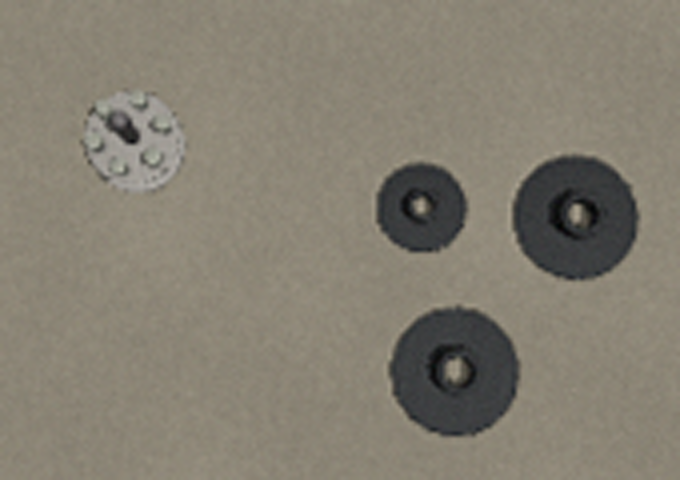

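The close crops confirm it. The smallest ring is at side crop (295,370) and top crop (420,206), with a fitted radius of 43.7 mm, against about 61 mm for the other two. It is centred near (0.554, -0.112). I'll move above it.

Emit:
{"api": "drive_tool", "payload": {"rows": [[[0.0231,0.0277,0],[0,0,-0.7],0],[[0.0231,0.0277,0],[0,0,-0.7],0],[[0.0231,0.0277,0],[0,0,-0.7],0],[[0.0231,0.0277,0],[0,0,-0.7],0],[[0.0231,0.0277,0],[0,0,-0.7],0],[[0.0231,0.0277,0],[0,0,-0.7],0],[[0.0231,0.0277,0],[0,0,-0.7],0],[[0.0231,0.0277,0],[0,0,-0.7],0],[[0.0231,0.0277,0],[0,0,-0.7],0],[[0.0231,0.0277,0],[0,0,-0.7],0],[[0.0231,0.0277,0],[0,0,-0.7],0],[[0.0231,0.0277,0],[0,0,-0.7],0],[[0.0231,0.0277,0],[0,0,-0.7],0],[[0.0231,0.0277,0],[0,0,-0.7],0],[[0.0231,0.0277,0],[0,0,-0.7],0],[[0.0231,0.0277,0],[0,0,-0.7],0],[[0.0231,0.0277,0],[0,0,-0.7],0],[[0.0231,0.0277,0],[0,0,-0.7],0],[[0,0,0],[0,0,0],0],[[0,0,0],[0,0,0],0]]}}

```text
t: 2.1
tool_pos: [0.5533, -0.1102, 0.2493]
tcp_rot: [-3.141, 0.001, 0.004]
ft_force: [-0.1, -0.8, -0.3]
gripper_width: 0.997
gripper_force: 0.0
```

Emit:
{"api": "drive_tool", "payload": {"rows": [[[0.0008,-0.0015,-0.018],[0,0,0],0.2],[[0,0,-0.018],[0,0,0],0.2],[[0,0,-0.018],[0,0,0],0.2],[[0,0,-0.018],[0,0,0],0.2],[[0,0,-0.018],[0,0,0],0.2],[[0,0,-0.018],[0,0,0],0.2],[[0,0,-0.018],[0,0,0],0.2],[[0,0,-0.018],[0,0,0],0.2],[[0,0,-0.018],[0,0,0],0.2],[[0,0,-0.018],[0,0,0],0.2],[[0,0,-0.012],[0,0,0],0.2],[[0,0,-0.008],[0,0,0],0.2],[[0,0,-0.006],[0,0,0],0.2],[[0,0,-0.006],[0,0,0],0.2],[[0,0,-0.005],[0,0,0],0.2],[[0,0,-0.004],[0,0,0],0.2],[[0,0,0],[0,0,0],0.2],[[0,0,0],[0,0,0],0.2]]}}

```text
t: 3.9
tool_pos: [0.5543, -0.1125, 0.0291]
tcp_rot: [-3.142, -0.0, 0.002]
ft_force: [-0.0, -0.2, -0.2]
gripper_width: 0.8
gripper_force: 0.0
```

Emit:
{"api": "drive_tool", "payload": {"rows": [[[0,0,-0.002],[0,0,0],0.4],[[0,0,0],[0,0,0],0.5],[[0,0,0],[0,0,0],0.55],[[0,0,0],[0,0,0],0.6],[[0,0,0],[0,0,0],0.65],[[0,0,0],[0,0,0],0.7],[[0,0,0],[0,0,0],0.8],[[0,0,0],[0,0,0],1],[[0,0,0],[0,0,0],1],[[0,0,0],[0,0,0],1],[[0,0,0],[0,0,0],1]]}}

```text
t: 5.0
tool_pos: [0.5543, -0.1124, 0.0275]
tcp_rot: [-3.141, -0.001, 0.002]
ft_force: [-1.3, 0.2, 5.5]
gripper_width: 0.355
gripper_force: 58.8
```

Emit:
{"api": "drive_tool", "payload": {"rows": [[[0,0,0.004],[0,0,0],1],[[0,0,0.01],[0,0,0],1],[[0,0,0.02],[0,0,0],1],[[0,0,0.02],[0,0,0],1],[[0,0,0.02],[0,0,0],1],[[0,0,0.02],[0,0,0],1],[[0,0,0.02],[0,0,0],1],[[0,0,0.02],[0,0,0],1],[[0,0,0.02],[0,0,0],1],[[0,0,0.02],[0,0,0],1],[[0,0,0.02],[0,0,0],1],[[0,0,0.01],[0,0,0],1],[[0,0,0],[0,0,0],1],[[0,0,0],[0,0,0],1]]}}

```text
t: 6.4
tool_pos: [0.5538, -0.1126, 0.2304]
tcp_rot: [-3.141, 0.001, 0.002]
ft_force: [-0.3, -0.6, -1.5]
gripper_width: 0.358
gripper_force: 59.4
```

```bash
python3 - <<'E'
from h import *
o=ctrl.get_obs(); print(o['tool_pos'],o['gripper_width'],o['ft_force'])
c=cam('side'); x=c['frame'][100:300,170:370]
cv2.imwrite('pics/held.png',cv2.resize(x[...,::-1],None,fx=3,fy=3,interpolation=cv2.INTER_CUBIC))
E
```

```text
[ 0.55380984 -0.11257182  0.23036407] 0.35810096360071597 [-0.31679873 -0.62019624 -1.46329245]
```

View pics/held.png

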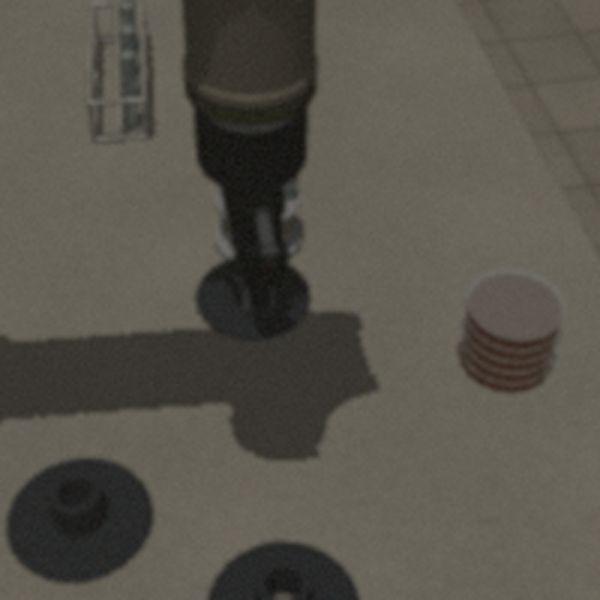

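The keeper hangs level in the fingers at crop (253,300), side pixel about (254,200). Next I'll refine the post axis from the saved pictures.

```bash
python3 - <<'E'
from h import *
from scipy.optimize import least_squares
for n,(u,v) in(('side',(256,165)),('top',(203,185))):
    c=load(n); P=pts(c); r=(slice(v-40,v+40),slice(u-40,u+40)); Q=P[r].reshape(-1,3)
    for lo,hi in((.086,.097),(.053,.064),(.003,.012)):
        q=Q[(Q[:,2]>lo)&(Q[:,2]<hi)&(np.hypot(Q[:,0]-.607,Q[:,1]-.163)<.06)]
        print(n,lo,len(q),q[:,2].mean().round(4),cv2.minEnclosingCircle(q[:,:2].astype(np.float32)))
    # post silhouette: tall points above caps
    m=np.zeros(P.shape[:2],np.uint8); m[r]=((P[r][...,2]>.1)&(P[r][...,2]<.17))
    vv,uu=np.nonzero(m); 
    for y in (np.unique(vv) if n=='side' else []): s=uu[vv==y]; print(y,s.min(),s.max(),P[y,int(s.mean()),2].round(3),end='; ')
    # guide-disc brightness edges : grey image contour
    g=c['frame'].max(2); print(n,g[r].max())
    if n=='top':
        t=(P[...,2]>.145)&(P[...,2]<.17); vv,uu=np.nonzero(t*m); print('toppix',uu.mean(),vv.mean(),np.ptp(uu)+1,np.ptp(vv)+1,ray(c,uu.mean(),vv.mean(),.157))
    k=(275,202) if n=='top' else (255,251); w=14 if n=='top' else 22
    r=(slice(k[1]-w,k[1]+w),slice(k[0]-w,k[0]+w)); q=P[r].reshape(-1,3); q=q[(q[:,2]>.024)&(q[:,2]<.037)]; print('keeper hub top',len(q),cv2.minEnclosingCircle(q[:,:2].astype(np.float32)))
E
```

```text
side 0.086 126 0.0897 ((0.6075537204742432, 0.16326192021369934), 0.04032709449529648)
side 0.053 261 0.0577 ((0.6068283319473267, 0.1627013236284256), 0.04443507641553879)
side 0.003 237 0.0062 ((0.6077181100845337, 0.16209225356578827), 0.04757295921444893)
139 253 256 0.155; 140 253 257 0.154; 141 252 257 0.153; 142 252 257 0.152; 143 252 257 0.148; 144 252 257 0.146; 145 252 257 0.14; 146 252 257 0.137; 147 252 257 0.132; 148 252 257 0.13; 149 253 257 0.127; 150 253 257 0.122; 151 253 257 0.12; 152 253 257 0.113; 153 253 257 0.112; 154 253 257 0.106; 155 253 257 0.105; 156 254 254 0.102; side 105
keeper hub top 73 ((0.551620602607727, -0.11334602534770966), 0.01680847816169262)
top 0.086 90 0.0919 ((0.6091309189796448, 0.16609056293964386), 0.039463356137275696)
top 0.053 274 0.0594 ((0.6098503470420837, 0.16634608805179596), 0.04428894817829132)
top 0.003 106 0.0066 ((0.607377290725708, 0.1624799221754074), 0.05874501168727875)
top 176
toppix 199.5 179.5 4 4 [0.60872241 0.16522644 0.157     ]
keeper hub top 32 ((0.5553076267242432, -0.10920370370149612), 0.015608923509716988)
```

Emit:
{"api": "drive_tool", "payload": {"rows": [[[0.0039,0.0198,0],[0,0,0],1],[[0.0039,0.0198,0],[0,0,0],1],[[0.0039,0.0198,0],[0,0,0],1],[[0.0039,0.0198,0],[0,0,0],1],[[0.0039,0.0198,0],[0,0,0],1],[[0.0039,0.0198,0],[0,0,0],1],[[0.0039,0.0198,0],[0,0,0],1],[[0.0039,0.0198,0],[0,0,0],1],[[0.0039,0.0198,0],[0,0,0],1],[[0.0039,0.0198,0],[0,0,0],1],[[0.0039,0.0198,0],[0,0,0],1],[[0.0039,0.0198,0],[0,0,0],1],[[0.0039,0.0198,0],[0,0,0],1],[[0.0039,0.0198,0],[0,0,0],1],[[0,0,0],[0,0,0],1],[[0,0,0],[0,0,0],1],[[0,0,0],[0,0,0],1]]}}

```text
t: 8.15
tool_pos: [0.6087, 0.1633, 0.2302]
tcp_rot: [3.141, 0.001, 0.001]
ft_force: [-0.7, -0.3, -1.2]
gripper_width: 0.355
gripper_force: 59.5
```

```bash
python3 - <<'E'
from h import *
o=ctrl.get_obs(); print(o['tool_pos'],o['tcp_rot'],o['gripper_width'])
for n in('side','top'):
    c=cam(n); P=pts(c); f=c['frame']; t=o['tool_pos']; d=np.hypot(P[...,0]-t[0],P[...,1]-t[1])
    # flange upper face: within 50mm, z near t-0.0275+0.004
    z=P[...,2]-(t[2]-.0275); m=(d<.055)&(z>-.006)&(z<.013); q=P[m]; print(n,m.sum(), cv2.minEnclosingCircle(q[:,:2].astype(np.float32)))
    A=np.c_[q[:,:2]-t[:2],np.ones(len(q))]; print('plane',np.linalg.lstsq(A,q[:,2]-t[2],rcond=None)[0])
    if n=='side':
        mm=(m*255).astype(np.uint8); cs=max(cv2.findContours(mm,cv2.RETR_EXTERNAL,cv2.CHAIN_APPROX_NONE)[0],key=cv2.contourArea)
        h=cv2.convexHull(cs); print('hull fit',circ(c,h,t[2]-.0235),cv2.boundingRect(cs))
        x=f[60:210,180:330]; cv2.imwrite('pics/over.png',cv2.resize(x[...,::-1],None,fx=4,fy=4,interpolation=cv2.INTER_CUBIC))
    # carrier below, still visible
    q=P[(d<.06)&(P[...,2]<.062)&(P[...,2]>.053)]; print('guide',len(q),cv2.minEnclosingCircle(q[:,:2].astype(np.float32)) if len(q) else '')
E
```

```text
[0.60866453 0.16332627 0.23016654] [3.14063712e+00 1.06104125e-03 6.66727669e-04] 0.3545891030263549
side 366 ((0.6070277690887451, 0.16114148497581482), 0.04499377682805061)
plane [-0.00498187 -0.00352304 -0.02541411]
hull fit (array([0.60685543, 0.15706095]), np.float64(0.04382322647535869)) (240, 118, 31, 18)
guide 242 ((0.6060762405395508, 0.16314178705215454), 0.04506775364279747)
top 0 ((0.0, 0.0), 0.0)
plane [0. 0. 0.]
guide 0
```

View pics/over.png

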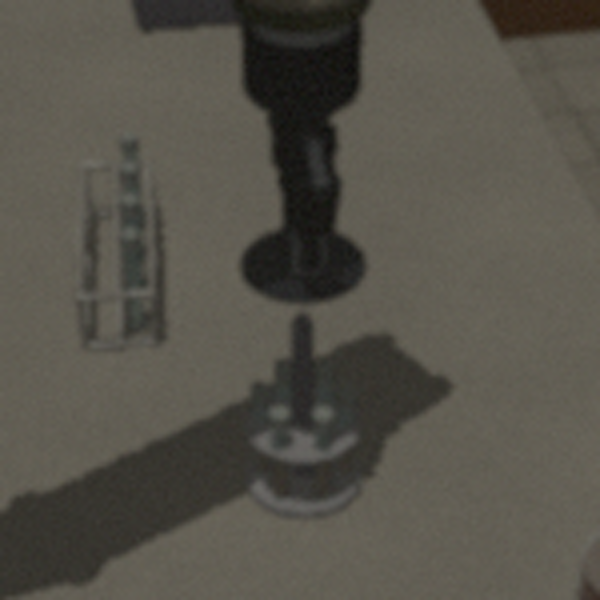

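The keeper is level above the post. The flange sits at crop (303,266) and the post top at (302,318), so they line up horizontally. I'll make a small y trim and start down.

Emit:
{"api": "drive_tool", "payload": {"rows": [[[-0.0003,0.0008,-0.008],[0,0,0],1],[[0,0,-0.01],[0,0,0],1],[[0,0,-0.01],[0,0,0],1],[[0,0,-0.008],[0,0,0],1],[[0,0,-0.006],[0,0,0],1],[[0,0,-0.003],[0,0,0],1],[[0,0,-0.002],[0,0,0],1],[[0,0,-0.001],[0,0,0],1],[[0,0,0],[0,0,0],1]]}}

```text
t: 9.15
tool_pos: [0.6085, 0.1655, 0.1832]
tcp_rot: [-3.141, -0.0, 0.002]
ft_force: [-0.5, -0.5, -0.8]
gripper_width: 0.356
gripper_force: 59.5
```

Emit:
{"api": "drive_tool", "payload": {"rows": [[[0,0,-0.001],[0,0,0],1],[[0,0,-0.001],[0,0,0],1],[[0,0,-0.001],[0,0,0],1],[[0,0,0],[0,0,0],1]]}}

```text
t: 9.55
tool_pos: [0.6084, 0.1654, 0.1798]
tcp_rot: [3.142, 0.0, 0.002]
ft_force: [0.2, -0.5, -0.4]
gripper_width: 0.357
gripper_force: 59.5
```

Emit:
{"api": "drive_tool", "payload": {"rows": [[[0,-0.0007,-0.001],[0,0,0],1],[[0,0,-0.002],[0,0,0],1],[[0,0,-0.002],[0,0,0],1],[[0,0,-0.002],[0,0,0],1],[[0,0,-0.002],[0,0,0],1],[[0,0,0],[0,0,0],1]]}}

```text
t: 10.15
tool_pos: [0.6082, 0.1647, 0.1705]
tcp_rot: [3.141, 0.001, 0.002]
ft_force: [0.5, -0.2, -1.3]
gripper_width: 0.357
gripper_force: 59.5
```

Emit:
{"api": "drive_tool", "payload": {"rows": [[[0,0,-0.003],[0,0,0],1],[[0,0,-0.003],[0,0,0],1],[[0,0,-0.003],[0,0,0],1],[[0,0,-0.003],[0,0,0],1],[[0,0,0],[0,0,0],1]]}}

```text
t: 10.65
tool_pos: [0.6081, 0.1646, 0.1583]
tcp_rot: [3.141, 0.001, 0.002]
ft_force: [0.5, 0.1, -1.7]
gripper_width: 0.354
gripper_force: 59.5
```

Sliding freely. Next I'll bring the underside down to about 100 mm.

Emit:
{"api": "drive_tool", "payload": {"rows": [[[0,0,-0.003],[0,0,0],1],[[0,0,-0.003],[0,0,0],1],[[0,0,-0.003],[0,0,0],1],[[0,0,-0.003],[0,0,0],1],[[0,0,-0.003],[0,0,0],1],[[0,0,-0.003],[0,0,0],1],[[0,0,-0.003],[0,0,0],1],[[0,0,-0.003],[0,0,0],1],[[0,0,-0.003],[0,0,0],1],[[0,0,-0.003],[0,0,0],1],[[0,0,0],[0,0,0],1],[[0,0,0],[0,0,0],1]]}}

```text
t: 11.85
tool_pos: [0.6084, 0.1647, 0.1289]
tcp_rot: [-3.142, 0.0, 0.002]
ft_force: [-0.6, -0.2, -1.3]
gripper_width: 0.353
gripper_force: 59.5
```

Emit:
{"api": "drive_tool", "payload": {"rows": [[[0,0,-0.002],[0,0,0],1],[[0,0,-0.002],[0,0,0],1],[[0,0,-0.001],[0,0,0],1],[[0,0,0],[0,0,0],1]]}}

```text
t: 12.25
tool_pos: [0.6083, 0.1647, 0.1237]
tcp_rot: [3.142, 0.0, 0.002]
ft_force: [0.5, 0.1, -1.1]
gripper_width: 0.358
gripper_force: 59.5
```

Emit:
{"api": "drive_tool", "payload": {"rows": [[[0,0,-0.001],[0,0,0],1],[[0,0,-0.001],[0,0,0],1],[[0,0,-0.001],[0,0,0],1],[[0,0,0],[0,0,0],1]]}}

```text
t: 12.65
tool_pos: [0.6083, 0.1647, 0.1208]
tcp_rot: [3.142, 0.0, 0.002]
ft_force: [1.3, 0.0, -1.5]
gripper_width: 0.361
gripper_force: 59.5
```

Emit:
{"api": "drive_tool", "payload": {"rows": [[[0,0,-0.0007],[0,0,0],1],[[0,0,0],[0,0,0],1]]}}

```text
t: 12.85
tool_pos: [0.6084, 0.1647, 0.1202]
tcp_rot: [-3.142, 0.0, 0.002]
ft_force: [0.5, 1.2, -2.1]
gripper_width: 0.358
gripper_force: 59.5
```

Emit:
{"api": "drive_tool", "payload": {"rows": [[[0,0,-0.0005],[0,0,0],1],[[0,0,0],[0,0,0],1]]}}

```text
t: 13.05
tool_pos: [0.6084, 0.1648, 0.1197]
tcp_rot: [-3.142, 0.0, 0.002]
ft_force: [0.9, -0.3, -1.7]
gripper_width: 0.353
gripper_force: 59.5
```

Emit:
{"api": "drive_tool", "payload": {"rows": [[[0,0,-0.0005],[0,0,0],1],[[0,0,0],[0,0,0],1]]}}

```text
t: 13.25
tool_pos: [0.6085, 0.1648, 0.1196]
tcp_rot: [-3.142, -0.0, 0.002]
ft_force: [-1.1, -0.4, 1.6]
gripper_width: 0.354
gripper_force: 59.7
```

Emit:
{"api": "drive_tool", "payload": {"rows": [[[0,0,-0.0005],[0,0,0],1],[[0,0,0],[0,0,0],1]]}}

```text
t: 13.45
tool_pos: [0.6085, 0.1648, 0.1196]
tcp_rot: [3.142, -0.001, 0.002]
ft_force: [-4.0, -0.9, 6.4]
gripper_width: 0.358
gripper_force: 60.2
```

Emit:
{"api": "drive_tool", "payload": {"rows": [[[0,0,-0.0004],[0,0,0],1],[[0,0,0],[0,0,0],1]]}}

```text
t: 13.65
tool_pos: [0.6086, 0.1648, 0.1196]
tcp_rot: [-3.142, -0.001, 0.002]
ft_force: [-4.9, -2.1, 8.3]
gripper_width: 0.356
gripper_force: 60.4
```

Seated contact at TCP z 0.1196, about 9 N. I'll ease off and open slowly.

Emit:
{"api": "drive_tool", "payload": {"rows": [[[0,0,0.0008],[0,0,0],1],[[0,0,0],[0,0,0],0.62],[[0,0,0],[0,0,0],0.59],[[0,0,0],[0,0,0],0.56],[[0,0,0],[0,0,0],0.5],[[0,0,0],[0,0,0],0.4],[[0,0,0],[0,0,0],0.4],[[0,0,0],[0,0,0],0.4]]}}

```text
t: 14.45
tool_pos: [0.6084, 0.1647, 0.1192]
tcp_rot: [-3.141, -0.0, 0.002]
ft_force: [0.0, 0.9, -0.6]
gripper_width: 0.597
gripper_force: 0.0
```

Emit:
{"api": "drive_tool", "payload": {"rows": [[[0,0,0.003],[0,0,0],0.4],[[0,0,0.005],[0,0,0],0.4],[[0,0,0.006],[0,0,0],0.4],[[0,0,0.006],[0,0,0],0.4],[[0,0,0.004],[0,0,0],0.4],[[0,0,0.0018],[0,0,0],0.4],[[0,0,0],[0,0,0],0.4],[[0,0,0],[0,0,0],0.4]]}}

```text
t: 15.25
tool_pos: [0.6083, 0.1647, 0.1448]
tcp_rot: [3.142, 0.0, 0.002]
ft_force: [-0.3, -1.3, -0.1]
gripper_width: 0.601
gripper_force: 0.0
```

```bash
python3 - <<'E'
from h import *
o=ctrl.get_obs(); t=o['tool_pos']; print(t,o['ft_force'])
c=cam('side'); P=pts(c); f=c['frame']
d=np.hypot(P[...,0]-.6078,P[...,1]-.163)
for lo,hi in((.088,.104),(.114,.126),(.053,.062),(.002,.012)):
    q=P[(d<.06)&(P[...,2]>lo)&(P[...,2]<hi)]
    print(lo,len(q),cv2.minEnclosingCircle(q[:,:2].astype(np.float32)),np.linalg.lstsq(np.c_[q[:,:2]-[.6078,.163],np.ones(len(q))],q[:,2],rcond=None)[0].round(4))
x=f[90:240,180:330]; x=np.clip(x*1.8,0,255).astype(np.uint8); cv2.imwrite('pics/seat.png',cv2.resize(x[...,::-1],None,fx=4,fy=4,interpolation=cv2.INTER_CUBIC))
E
```

```text
[0.60832155 0.16468188 0.14481785] [-0.31324821 -1.34703808 -0.11940548]
0.088 358 ((0.6077540516853333, 0.16288578510284424), 0.044794462621212006) [-0.0001 -0.0068  0.0942]
0.114 17 ((0.5979307293891907, 0.16033226251602173), 0.013688656501471996) [ 0.1949 -0.0117  0.1214]
0.053 191 ((0.6058936715126038, 0.16052018105983734), 0.044569339603185654) [-0.0013 -0.0054  0.0569]
0.002 250 ((0.6071395874023438, 0.15626852214336395), 0.05293359234929085) [-0.0001  0.0075  0.0063]
```

View pics/seat.png

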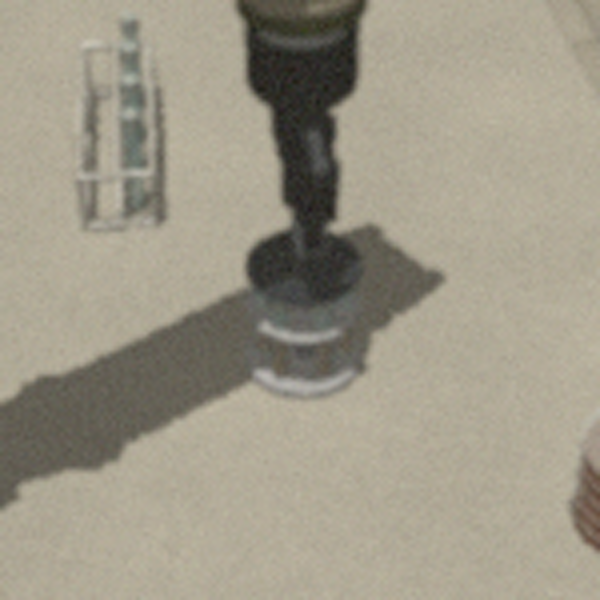

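The keeper's flange lies flat at crop (305,268), with its upper face at 94 mm (95 to 96 expected, within calibration) and tilt under 0.5°. Next I'll grip the post.

Emit:
{"api": "drive_tool", "payload": {"rows": [[[0,0,0],[0,0,0],0.55],[[0,0,0],[0,0,0],0.65],[[0,0,0],[0,0,0],0.7],[[0,0,0],[0,0,0],0.74],[[0,0,0],[0,0,0],0.78],[[0,0,0],[0,0,0],0.82],[[0,0,0],[0,0,0],0.86],[[0,0,0],[0,0,0],0.9],[[0,0,0],[0,0,0],1],[[0,0,0],[0,0,0],1],[[0,0,0],[0,0,0],1],[[0,0,0],[0,0,0],1]]}}

```text
t: 16.5
tool_pos: [0.6084, 0.1648, 0.1451]
tcp_rot: [-3.141, -0.0, 0.002]
ft_force: [-1.5, -0.2, 3.0]
gripper_width: 0.164
gripper_force: 58.6
```

Gripped at an opening of 0.164 (about 14 mm). Lifting gently by 100 mm.

Emit:
{"api": "drive_tool", "payload": {"rows": [[[0,0,0.001],[0,0,0],1],[[0,0,0.002],[0,0,0],1],[[0,0,0.004],[0,0,0],1],[[0,0,0.006],[0,0,0],1],[[0,0,0.008],[0,0,0],1],[[0,0,0.008],[0,0,0],1],[[0,0,0.009],[0,0,0],1],[[0,0,0.009],[0,0,0],1],[[0,0,0.009],[0,0,0],1],[[0,0,0.009],[0,0,0],1],[[0,0,0.009],[0,0,0],1],[[0,0,0.008],[0,0,0],1],[[0,0,0.007],[0,0,0],1],[[0,0,0.005],[0,0,0],1],[[0,0,0.003],[0,0,0],1],[[0,0,0.002],[0,0,0],1],[[0,0,0.001],[0,0,0],1],[[0,0,0],[0,0,0],1],[[0,0,0],[0,0,0],1],[[0,0,0],[0,0,0],1]]}}

```text
t: 18.5
tool_pos: [0.6083, 0.1647, 0.2447]
tcp_rot: [3.142, 0.0, 0.002]
ft_force: [0.6, -1.3, -7.2]
gripper_width: 0.17
gripper_force: 58.5
```

Emit:
{"api": "drive_tool", "payload": {"rows": [[[0,0,0],[0,0,0],1],[[0,0,0],[0,0,0],1],[[0,0,0],[0,0,0],1],[[0,0,0],[0,0,0],1],[[0,0,0],[0,0,0],1]]}}

```text
t: 19.0
tool_pos: [0.6084, 0.1647, 0.245]
tcp_rot: [-3.142, -0.0, 0.002]
ft_force: [0.2, -0.1, -7.1]
gripper_width: 0.169
gripper_force: 58.5
```

```bash
python3 - <<'E'
from h import *
o=ctrl.get_obs(); t=o['tool_pos']; print(t,o['ft_force'],o['ft_torque'],abs(o['dq']).max())
c=cam('side'); P=pts(c); f=c['frame']
d=np.hypot(P[...,0]-.6078,P[...,1]-.163)
for lo,hi in((.085,.112),(.15,.164),(.187,.204)):
    q=P[(d<.06)&(P[...,2]>lo)&(P[...,2]<hi)]
    print(lo,len(q),cv2.minEnclosingCircle(q[:,:2].astype(np.float32)),np.linalg.lstsq(np.c_[q[:,:2]-[.6078,.163],np.ones(len(q))],q[:,2],rcond=None)[0].round(4))
x=f[60:210,180:330]; x=np.clip(x*1.8,0,255).astype(np.uint8); cv2.imwrite('pics/lift.png',cv2.resize(x[...,::-1],None,fx=4,fy=4,interpolation=cv2.INTER_CUBIC))
E
```

```text
[0.60841838 0.16471338 0.24496009] [ 0.15111714 -0.09955543 -7.08105625] [-0.01098192 -0.04488638  0.04783131] 0.001418485736327091
0.085 286 ((0.6055730581283569, 0.16091211140155792), 0.04659215733408928) [0.0002 0.027  0.1059]
0.15 234 ((0.6060796976089478, 0.16008496284484863), 0.04400486871600151) [0.0062 0.022  0.1576]
0.187 379 ((0.6071712374687195, 0.16249889135360718), 0.04503102973103523) [ 0.     -0.0016  0.194 ]
```

View pics/lift.png

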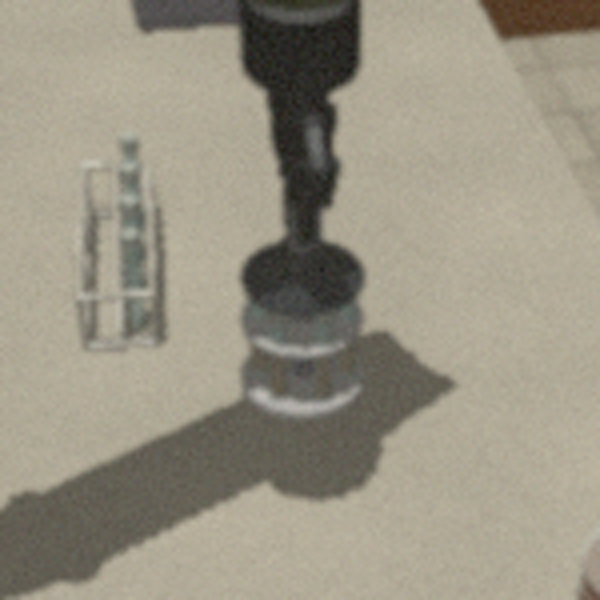

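The carrier hangs level at crop (303,400), clear of its shadow. The keeper flange at (303,277) is at 194 mm with a 0.1° tilt, the load is 7 N and the arm is still. Handing in.

```bash
python3 -c "
from plant import ctrl
print(ctrl.sign_off())"
```

```text
the job is handed in; nothing more can be done
None
```

Job handed in: the keeper is seated flat on the tube caps, and the arm is holding the carrier by its post about 10 cm above the bench, level and steady, after about 19 s of the 64 s allowed.

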